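# Move the push stick to its own keeper peg

### The job

The yellow push stick hangs on the blue post's peg, kept there by a red sprung keeper. Press that keeper fully down and keep it down while you draw the stick up and off over it, then hang the stick on the yellow post's peg, pushed back far enough that its keeper springs up again in front of it, and let go. Go gently: do not force pegs or keepers, do not drop the stick, and leave the other things on the bench where they stand.

Things in the scene. Friction and masses are not known exactly. Their poses are not given: they have to be found in the camera images.
- stick_eye (a point): Centre of the 28 mm round hang hole of the yellow plastic push stick (0.15 kg): a flat stick 12 mm thick (its x, along the hole), 56 mm wide at the top (its y); z points to its top, 46 mm above this point; it reaches 152 mm below (blade 42 mm wide). Pinch it front and back on the plain part 14 to 46 mm above this point. Hung, this point is 11 mm below the seat and the top leans some 5 degrees to the upright.
- push_stick: The push stick as a body; origin and axes are those of stick_eye.
- blue_post: Bench post, bolted down: aluminium upright 34 mm square, top at z = 0.245, with a blue-painted plate (front face at x = 0.075) that carries a peg, the tips of both posts' pegs pointing to the robot's left. Origin on the bench straight under the peg's seat; x from the peg's tip back to the upright, z up. Foot plate 110 x 90 x 8 mm under the upright.
- yellow_post: The same post with a yellow-painted plate; same peg, keeper, frame and measures as the blue one.
- blue_seat (a point): Seat: the point on top of the blue peg where a tool hangs, 215 mm above the bench; axes of the post. The peg is a steel bar 12 mm wide, 15 mm high, rising to its tip, 78 mm before the seat, at 15 degrees, though use has bent each peg by up to 4 degrees up or down (not measured). A 40 mm cross pin 15 mm behind the seat, below the bar's top, stops the tool.
- yellow_seat (a point): The same seat on the yellow peg. On both pegs, from 9 mm before the seat to the tip the bar's top is stepped 6 mm lower; the keeper leaf folds down into this step. The peg's nose is 9 mm high, its middle about 10 mm above the seat.
- blue_post_keeper (a joint): Red keeper leaf of the blue peg, 10 mm wide, hinged on a rivet 62 mm before the seat, free end 49 mm back from there. Rad: 0 = up at rest, free end 19 mm above the bar's top in front of the tool, blocking it at any height; 0.42 = flat on its firm stop, free end 2 mm below the bar's top. The tool passes above 0.38. Needs 4 N to start, 6 N to hold flat, pressed 34 mm from the rivet.
- yellow_post_keeper (a joint): The same keeper on the yellow peg. A keeper springs up when let go. A tool pushed on from the tip rides over the leaf and presses it down; pulled from behind, it meets the square free end and is held.
- glue_bottle: White glue bottle with red nozzle, 57 mm across, 170 mm high, origin under its base: leave it alone.
- tape_measure: Tape measure, 58 x 77 x 62 mm, origin under its base: leave it alone.
- mug: Green mug, 86 mm across with handle, 96 mm high, origin under its base: leave it alone.

How it is judged:
On the way, in this order (a step that is already met when the one before it is completed fails the run):
1. the blue post's keeper is pressed down (past 0.33 rad) while the stick still hangs at its seat (value of joint blue_post_keeper above 0.33 rad and x of stick_eye in the frame of blue_seat between -0.012 and 0.012 m and y of stick_eye in the frame of blue_seat between -0.01 and 0.01 m and z of stick_eye in the frame of blue_seat between -0.02 and 0.004 m), for 0.2 s.
2. the stick is off the blue peg (100 mm or more from its seat) and that keeper has sprung back up (horizontal distance between stick_eye and blue_seat above 0.1 m and value of joint blue_post_keeper below 0.08 rad), for 0.1 s.
At the end, for the whole second after the job is handed in: The stick hangs upright (within 0.2 rad) and still on the yellow post's peg with its hole at the seat (within 12 mm along and 10 mm across the peg, 4 mm above to 20 mm below the seat's top), behind the keeper; both keepers are up (below 0.06 rad) (x of stick_eye in the frame of yellow_seat between -0.012 and 0.012 m and y of stick_eye in the frame of yellow_seat between -0.01 and 0.01 m and z of stick_eye in the frame of yellow_seat between -0.02 and 0.004 m and value of joint each of yellow_post_keeper, blue_post_keeper below 0.06 rad and angle between stick_eye's own z axis and vertical below 0.2 rad and linear speed of push_stick below 0.02 m/s); the robot touches nothing.
It fails at once if the fingers press or pull on a post, its peg or its keeper with more than 20 N (contact force between the fingers and blue_post above 20 N or contact force between the fingers and yellow_post above 20 N).
It fails at once if the stick is forced against a post, its peg or its keeper with more than 25 N (contact force between push_stick and blue_post above 25 N or contact force between push_stick and yellow_post above 25 N).
It fails at once if the stick is dropped (its hole less than 165 mm above the bench) (height (world z) of stick_eye below 0.165 m).
It fails at once if the glue bottle, the tape measure or the mug is moved by more than 20 mm (distance of any of glue_bottle, tape_measure, mug from where it was at the start of the episode above 0.02 m).
It also fails if it takes over 67 s, if anything falls off the work surface, if the arm or the gripper's body presses on something with over 40 N, if the wrist force passes 120 N, or if a joint passes its speed limit or range.

### The arm

A 7-joint arm with a two-finger parallel gripper is mounted at the origin on a cart in front of the work surface, level with it; the furniture and walls round the work are solid. World frame = base frame: x ahead of the robot, y to its left, z up, the work surface at z = 0. Lengths are in m, angles in rad, forces in N, time in s.
With the tool pointing down it reaches from about 0.425 to 0.875 m from the base axis. Payload 4.7 kg.
Tool frame: the origin (TCP) lies on the centre line of the jaws, within the pads' length; the fingertips stand ahead of it and the grasp point (between the pads) lies 2 mm behind it (nose_length is the z of the fingertips in the tool frame, in m); z points along the fingers, y is the line along which they close (so a half turn about z gives the same grasp; the last joint's range is limited). The gripper opens to 87 mm and grips with 3 to 60 N. Pads are 19 mm wide; open, the fingers measure 117 mm over their backs; the gripper's body (75 mm by 190 mm) begins 51 mm behind the grasp point.
Start: joints at [1.234, 0.321, -0.07, 1.45, 0.023, 1.371, -0.057], TCP at [0.223, -0.61, 0.24] pointing down, gripper open.
Joint ranges: [-2.86, 2.86], [-0.3, 2.09], [-1.38, 1.24], [0.06, 2.45], [-1.56, 4.7], [0.09, 2.05], [-2.69, 2.69]. Speed limits (rad/s): [2.57, 2.57, 3.14, 3.14, 3.14, 3.14, 3.14].

### API

Orientations are given as a rotation vector (axis times angle).
In Python, from bench import * gives the robot as it stands.
- The arm moves only by the tool send_rows, never from a script. Its arguments are lists of equal length, an entry for each row: "xyz": the shift along the tool's x, y, z in mm, a list of three; "dr": the turn, a rotation vector about the tool's x, y, z in rad, a list of three. A call has exactly 10 rows; each row is the pose to reach, as a shift and turn from the pose commanded when the call began, along the tool's axes at that moment; what a row does not reach only later rows make up. A row lasts 1/12 s, in which the tool goes at most 41.7 mm and 7.16 degrees, less where a joint would pass 70% of its speed; a pose out of reach is approached as far as the arm can. A call with a gripper value outside its range is refused whole. "jaw" is the finger opening in mm, from 0 to 87, set as the call begins (left out, the last holds). The fingers move at their own pace and stop on an object; "grip_force" is the grip in N (left out, the last holds). Time passes only in rows, so rows that repeat a pose let the fingers close, or fill a call up. It gives the time, the measured TCP pose, the force, the opening and the grip force at its end, in the units of the state.
- get_state(): the state, without advancing time (a new reading comes with each control period).
- get_image(name): name is "side" or "top" or "wrist"; returns the picture (384x512x3 uint8, red, green, blue); there is no depth.
- calibration(name): a dict with "vfov" (degrees; the focal length in pixels is half the picture's height over the tangent of half this angle, whatever the lens; pixels are square), "cx", "cy" (the principal point, pixels), "rvec" (rotation vector, rad) and "tvec" (3), from world to camera coordinates, as OpenCV has them; the wrist camera has in their place "hand_eye" (4x4, takes a point from camera to tool coordinates, whose origin is the TCP and whose axes are the flange's). Camera axes: x right, y down, z forward; pixel columns grow to the right and rows downward; lengths in m; the calibration is good to about 2 mm. A picture is of the moment at which its call begins: read the wrist's pose just before it. calibration takes no time and is no camera call.
- close_job(): hands the job in; it is judged then, once.
The state is a dict: "time": time; "joint_positions": joint angles; "qd": joint speeds; "joint_torque": joint torques, N m; "position": TCP position; "tool_rot": TCP orientation; "ft_force": force on the tool from outside, world axes, zero at the start; "torque": the same for the moment, N m; "grip_width": opening from 0.0 (shut) to 1.0 (fully open); "grip_force": force on a finger pad.
Only numpy, scipy, OpenCV 4.12 (cv2) and the standard library are available. Lean on these libraries where they do the work, as an engineer would, in place of code of your own. Each camera call takes 0.05 s, during which the arm holds its last target. There are 200 camera calls.

## Working session

There is one attempt and no reset: what is moved stays moved. The work goes in short steps, Python scripts to look and compute and a tool call to move; the robot and the scene stay as the last step left them, time stands still between calls to the robot, and variables do not carry over. Pictures are saved under pics/ and viewed, at most 10 in all, crops included, and the job is handed in when it is done.

Besides the shell and the picture viewer there is one more tool, called after "Emit:" in YAML: its name, and indented under it one key for each argument. send_rows: Moves the arm, as the interface text tells. Its arguments: {"type":"object","properties":{"xyz":{"type":"array"},"dr":{"type":"array"},"jaw":{"type":"number"},"grip_force":{"type":"number"}},"required":["xyz","dr"]}

```bash
ls; mkdir -p pics
python3 - <<'E'
from bench import *
import cv2,numpy as np
s=get_state();print({k:np.round(v,4).tolist() for k,v in s.items()})
for n in("side","top","wrist"):
    c=calibration(n);print(n,{k:np.round(v,4).tolist() for k,v in c.items()})
    cv2.imwrite(f"pics/{n}0.png",get_image(n)[:,:,::-1])
a=cv2.imread("pics/side0.png");b=cv2.imread("pics/top0.png")
E
```

```text
pics
{'time': 0.0, 'joint_positions': [1.2341, 0.3218, -0.0701, 1.4517, 0.0226, 1.3708, -0.0569], 'qd': [0.001, 0.0009, 0.0009, -0.0002, -0.002, 0.0014, -0.0003], 'joint_torque': [0.001, -49.1291, -0.4036, -31.2525, -0.0641, 0.0437, 0.0002], 'position': [0.2232, -0.6099, 0.2385], 'tool_rot': [-3.0915, -0.5479, 0.0006], 'ft_force': [1.0448, -0.0168, 0.298], 'torque': [0.0413, -0.0156, 0.0076], 'grip_force': 0.0, 'grip_width': 1.0008}
side {'vfov': 46.1941, 'cx': 257.5546, 'cy': 188.3454, 'rvec': [0.5375, -2.3733, 1.5579], 'tvec': [0.514, 0.1838, 1.0173]}
top {'vfov': 47.9348, 'cx': 253.7009, 'cy': 195.4376, 'rvec': [2.1628, -2.1922, 0.0766], 'tvec': [0.1078, 0.5427, 1.1715]}
wrist {'vfov': 61.4742, 'cx': 255.3433, 'cy': 189.0562, 'hand_eye': [[-0.0007, -0.9674, -0.2532, 0.0698], [1.0, -0.0009, 0.0006, -0.0006], [-0.0008, -0.2532, 0.9674, -0.1452], [0.0, 0.0, 0.0, 1.0]]}
```

View pics/side0.png

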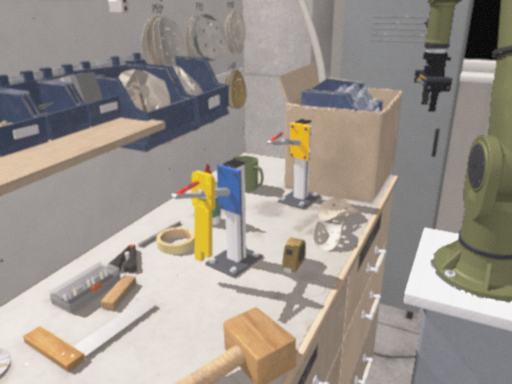

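View pics/top0.png

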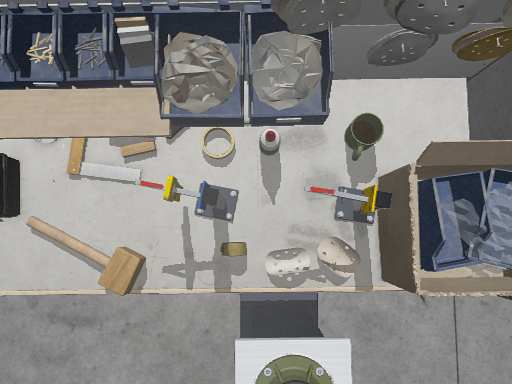

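Run:
```python
import cv2,numpy as np
b=cv2.imread("pics/top0.png");a=cv2.imread("pics/side0.png")
def z(i,x,y,w,h,k=7): 
    c=cv2.resize(i[y:y+h,x:x+w],None,fx=k,fy=k,interpolation=cv2.INTER_CUBIC)
    for u in range(0,w,10):cv2.putText(c,str(x+u),(u*k,8),0,.3,(0,0,255),1);cv2.line(c,(u*k,8),(u*k,12),(0,0,255))
    for v in range(0,h,10):cv2.putText(c,str(y+v),(0,v*k+4),0,.3,(255,0,255),1)
    return c
cv2.imwrite("pics/c1.png",np.vstack([z(b,130,172,112,42),z(b,290,177,112,42)]))
cv2.imwrite("pics/c2.png",np.hstack([z(a,165,150,57,85),z(a,262,112,57,85)]))
```

```text
(no output)
```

View pics/c1.png

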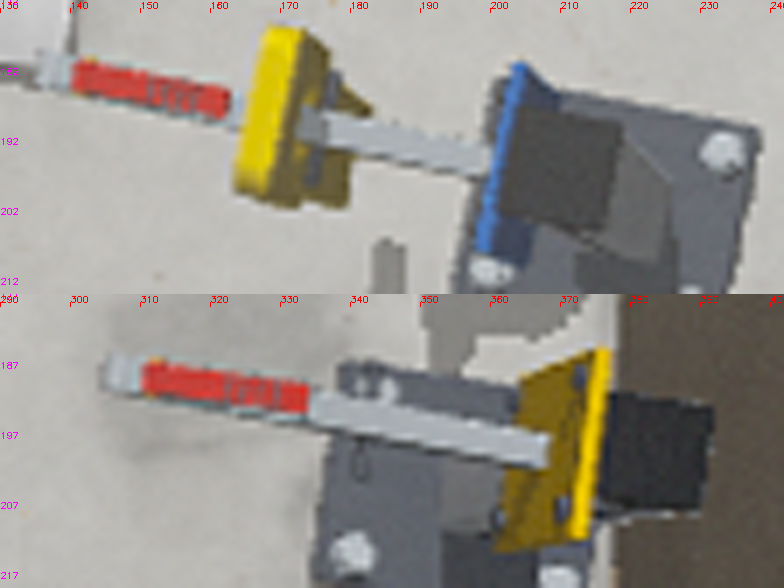

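View pics/c2.png

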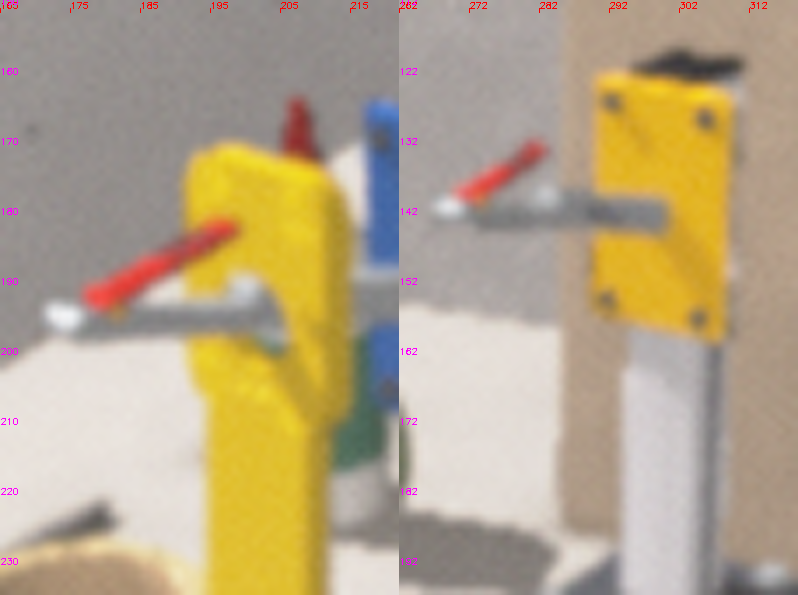

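```bash
cat > h.py <<'E'
from bench import *
import cv2,numpy as np
from scipy.spatial.transform import Rotation as R
def proj(n,P):
    c=calibration(n);f=192/np.tan(np.radians(c['vfov']/2))
    K=np.array([[f,0,c['cx']],[0,f,c['cy']],[0,0,1.]])
    return cv2.projectPoints(np.array(P,float).reshape(-1,3),np.array(c['rvec'],float),np.array(c['tvec'],float),K,None)[0].reshape(-1,2)
def post(p,P):  # post frame->world; p=ox,oy,yaw
    return R.from_euler('z',p[2]).apply(P)+[p[0],p[1],0]
def bend(P,b):  # pitch about seat, positive raises tip
    P=np.array(P,float);s=np.array([0,0,.215]);return R.from_euler('y',b).apply(P-s)+s
E
cat > fit.py <<'E'
from h import *
from scipy.optimize import least_squares
D={'blue':([[136,182],[162.7,186.6],[210,196]],[[173.9,195.1],[198.6,182.6]]),
'yellow':([[305.3,188],[333.9,191.7],[383.6,199.4]],[[269.1,141.6],[282.1,133.1]])}
for k,(t,s) in D.items():
    def r(p):
        B=bend([[-.078,0,.225],[-.013,0,.2375]],p[3])
        T=np.vstack([B,[[.098,0,.245]]])
        return np.r_[(proj('top',post(p,T))-t).ravel(),(proj('side',post(p,B))-s).ravel(),(p[3])/.05]
    o=least_squares(r,[.5,.2 if k=='blue' else -.1,-1.5,0]);
    print(k,o.x.round(4),np.degrees(o.x[2:]).round(2),o.fun.round(1))
    print(post(o.x,[[0,0,.215],[-.078,0,.225],[.092,0,.245]]).round(4))
c=calibration('side');print(-R.from_rotvec(c['rvec']).inv().apply(c['tvec']))
E
python3 fit.py
```

```text
blue [ 0.5475  0.2937 -1.7869  0.0276] [-102.38    1.58] [-0.3 -0.7 -0.4 -0.1 -0.5  0.   0.7  0.9  0.3 -2.3  0.6]
[[0.5475 0.2937 0.215 ]
 [0.5643 0.3699 0.225 ]
 [0.5278 0.2039 0.245 ]]
yellow [ 5.3090e-01 -9.5100e-02 -1.7459e+00 -9.0000e-04] [-1.0003e+02 -5.0000e-02] [-0.5 -0.4 -0.1 -0.1  0.  -0.1  0.1  0.4  0.8 -1.7 -0. ]
[[ 0.5309 -0.0951  0.215 ]
 [ 0.5445 -0.0183  0.225 ]
 [ 0.5149 -0.1857  0.245 ]]
[0.08388826 0.99720085 0.57565354]
```

Run:
```python
import cv2,numpy as np,bench
print([d for d in dir(bench) if d[0]!='_'])
b=cv2.imread("pics/top0.png");a=cv2.imread("pics/side0.png")
def z(i,x,y,w,h,k=3): 
    c=cv2.resize(i[y:y+h,x:x+w],None,fx=k,fy=k,interpolation=cv2.INTER_CUBIC)
    for u in range(0,w,20):cv2.putText(c,str(x+u),(u*k,8),0,.3,(0,0,255),1);cv2.line(c,(u*k,8),(u*k,12),(0,0,255))
    for v in range(0,h,20):cv2.putText(c,str(y+v),(0,v*k+4),0,.3,(255,0,255),1)
    return c
cv2.imwrite("pics/c3.png",np.hstack([z(b,370,125,130,175),z(a,270,50,135,175)]))
```

```text
['MotionError', 'calibration', 'close_job', 'get_image', 'get_state', 'nose_length']
```

View pics/c3.png

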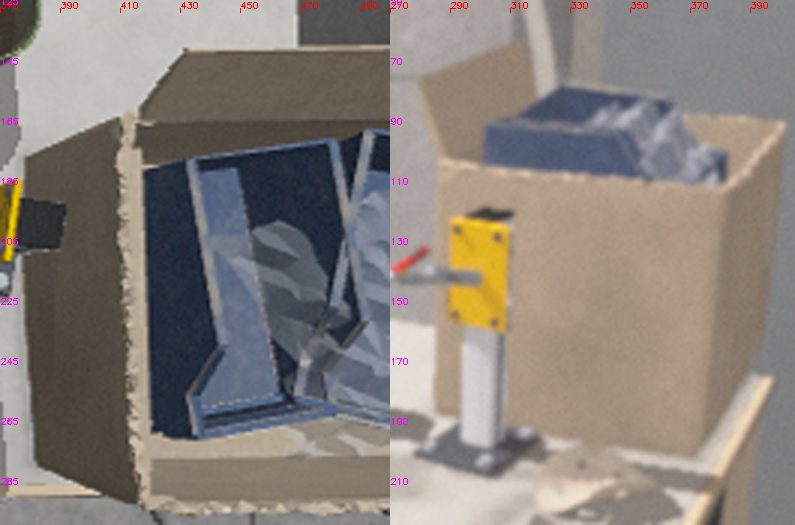

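```bash
cat fit.py >/dev/null
python3 - <<'E'
from h import *
from scipy.optimize import least_squares
import bench
print(nose_length if not callable(nose_length) else nose_length())
for t,s in (([411,164],[287,103]),([415,291],[381,114]),([377,183],[287,187]),([382,278],[372,200])):
    o=least_squares(lambda P:np.r_[proj('top',P)[0]-t,proj('side',P)[0]-s],[.5,-.25,.2]);print(o.x.round(3),o.fun.round(1))
E
```

```text
0.017
[ 0.588 -0.245  0.276] [-0.1 -0.2  0.2  0. ]
[ 0.313 -0.244  0.27 ] [ 0.2  0.8 -1.   0.1]
[ 0.579 -0.244  0.004] [-0.5 -1.1  1.4  0. ]
[ 0.312 -0.249  0.008] [ 0.1  0.2 -0.3  0. ]
```

```bash
cat >> h.py <<'E'
BL=(.5475,.2937,-1.7869);YL=(.5309,-.0951,-1.7459)
def tool(head,lean=0):
    # tool y heading 'head' deg (toward tip), z down; lean: deg, + tips the tool's back end (stick top) along tool -y
    h=np.radians(head);y=np.array([np.cos(h),np.sin(h),0]);z=np.array([0,0,-1.])
    M=R.from_matrix(np.c_[np.cross(y,z),y,z])
    return M*R.from_euler('x',-lean,degrees=True)   # check sign where used
def rows(wp,cmd=None):
    """wp: list of (xyz world, Rotation); printed relative to pose cmd (default measured)"""
    s=get_state();p0,r0=(s['position'],R.from_rotvec(s['tool_rot'])) if cmd is None else cmd
    for p,r in wp:
        print((r0.inv().apply(np.array(p)-p0)*1000).round(1).tolist(),(r0.inv()*r).as_rotvec().round(3).tolist())
E
python3 - <<'E'
from h import *
print(np.degrees(-1.7869+np.pi))
t=tool(77.6,5);print('tool back dir',-t.apply([0,0,1]))
rows([((.223,-.61,.46),tool(-60)),((.43,-.45,.46),tool(-20)),((.58,-.15,.45),tool(30)),((*BL[:2],.40),tool(77.6)),((*BL[:2],.34),tool(77.6))])
E
```

```text
77.6181715880732
tool back dir [-0.01871542 -0.0851226   0.9961947 ]
[-0.2, -0.4, -221.3] [-0.001, -0.0, -0.173]
[249.2, -79.6, -221.2] [-0.001, -0.001, -0.871]
[493.2, -309.7, -210.9] [-0.001, -0.001, -1.744]
[615.1, -737.5, -160.3] [-0.001, -0.002, -2.574]
[615.1, -737.4, -100.3] [-0.001, -0.002, -2.574]
```

Emit:
send_rows:
  xyz:
    - [0,0,-38]
    - [0,0,-76]
    - [0,0,-114]
    - [0,0,-152]
    - [0,0,-190]
    - [0,0,-221]
    - [35,-10,-221]
    - [70,-22,-221]
    - [105,-33,-221]
    - [140,-45,-221]
  dr:
    - [0,0,0]
    - [0,0,0]
    - [0,0,-0.05]
    - [0,0,-0.1]
    - [0,0,-0.15]
    - [0,0,-0.2]
    - [0,0,-0.3]
    - [0,0,-0.4]
    - [0,0,-0.5]
    - [0,0,-0.6]
  jaw: 34

```text
time: 0.98
position: [0.3403, -0.5191, 0.4603]
tool_rot: [-2.79, -1.444, 0.0]
ft_force: [0.7, -0.7, 0.2]
grip_width: 0.407
grip_force: 0.0
```

Run:
```python
from h import *
print(get_state()['position'],get_state()['tool_rot'])
rows([((.43,-.45,.46),tool(-20)),((.58,-.15,.45),tool(30)),((*BL[:2],.40),tool(77.6)),((*BL[:2],.34),tool(77.6))])
```

```text
[ 0.34032758 -0.51912567  0.46030922] [-2.79009493e+00 -1.44361407e+00  1.02975248e-04]
[108.2, 33.3, 0.3] [-0.0, -0.0, -0.267]
[439.8, -17.6, 10.3] [-0.0, -0.0, -1.139]
[783.2, -300.4, 60.4] [-0.0, -0.0, -1.97]
[783.2, -300.4, 120.4] [-0.0, -0.0, -1.97]
```

Emit:
send_rows:
  xyz:
    - [36,11,0]
    - [72,22,0]
    - [108,33,0]
    - [145,28,0]
    - [182,22,0]
    - [219,16,1]
    - [256,11,3]
    - [293,5,5]
    - [330,0,6]
    - [367,-6,8]
  dr:
    - [0,0,-0.09]
    - [0,0,-0.18]
    - [0,0,-0.27]
    - [0,0,-0.36]
    - [0,0,-0.46]
    - [0,0,-0.56]
    - [0,0,-0.66]
    - [0,0,-0.76]
    - [0,0,-0.86]
    - [0,0,-0.96]

```text
time: 1.82
position: [0.5482, -0.2162, 0.4524]
tool_rot: [1.808, 2.569, -0.001]
ft_force: [0.8, -0.0, 0.2]
grip_width: 0.393
grip_force: 0.0
```

Run:
```python
from h import *
print(get_state()['position'])
rows([((.58,-.15,.45),tool(30)),((*BL[:2],.40),tool(77.6)),((*BL[:2],.34),tool(77.6))])
```

```text
[ 0.54817367 -0.21622456  0.45239823]
[51.6, 52.3, 2.4] [-0.0, 0.0, -0.179]
[480.2, 171.7, 52.2] [-0.0, 0.0, -1.01]
[480.2, 171.7, 112.2] [-0.0, 0.0, -1.01]
```

Emit:
send_rows:
  xyz:
    - [24,26,2]
    - [60,50,3]
    - [98,62,5]
    - [136,73,8]
    - [174,85,12]
    - [212,96,16]
    - [250,107,20]
    - [288,118,25]
    - [326,128,30]
    - [364,139,35]
  dr:
    - [0,0,-0.1]
    - [0,0,-0.2]
    - [0,0,-0.3]
    - [0,0,-0.4]
    - [0,0,-0.5]
    - [0,0,-0.6]
    - [0,0,-0.7]
    - [0,0,-0.8]
    - [0,0,-0.9]
    - [0,0,-1.01]

```text
time: 2.65
position: [0.5567, 0.1733, 0.4173]
tool_rot: [0.339, 3.123, -0.001]
ft_force: [0.3, 0.1, -0.4]
grip_width: 0.385
grip_force: 0.0
```

Run:
```python
from h import *
print(get_state()['position'])
rows([((*BL[:2],.40),tool(77.6)),((*BL[:2],.34),tool(77.6))])
```

```text
[0.55671895 0.17329493 0.41733975]
[34.8, 115.6, 17.3] [-0.001, 0.0, 0.0]
[34.9, 115.7, 77.3] [-0.001, 0.0, 0.0]
```

Emit:
send_rows:
  xyz:
    - [9,29,8]
    - [18,58,16]
    - [27,87,24]
    - [35,116,32]
    - [35,116,46]
    - [35,116,57]
    - [35,116,57]
    - [35,116,57]
    - [35,116,57]
    - [35,116,57]
  dr:
    - [0,0,0]
    - [0,0,0]
    - [0,0,0]
    - [0,0,0]
    - [0,0,0]
    - [0,0,0]
    - [0,0,0]
    - [0,0,0]
    - [0,0,0]
    - [0,0,0]

```text
time: 3.48
position: [0.5495, 0.2914, 0.3615]
tool_rot: [0.35, 3.121, 0.0]
ft_force: [-0.0, 0.1, -0.1]
grip_width: 0.393
grip_force: 0.0
```

```bash
cat >> h.py <<'E'
def wproj(P,s):
    c=calibration('wrist');f=192/np.tan(np.radians(c['vfov']/2));H=np.linalg.inv(np.array(c['hand_eye']))
    T=R.from_rotvec(s['tool_rot']).inv().apply(np.array(P).reshape(-1,3)-s['position'])
    C=T@H[:3,:3].T+H[:3,3];return C[:,:2]/C[:,2:]*f+[c['cx'],c['cy']]
E
python3 - <<'E'
from h import *
s=get_state();im=get_image('wrist')[:,:,::-1].copy();print(s['position'],s['tool_rot'])
B=bend([[-.078,0,.225],[-.013,0,.2375],[0,0,.215],[-.078,0,.2295],[.0,.028,.25],[0,-.028,.25],[.092,0,.245]],.0276)
W=wproj(post(BL,B),s);print(W.round(1))
cv2.imwrite('pics/w1raw.png',im)
big=cv2.resize(im,(800,600),interpolation=cv2.INTER_CUBIC)
for w in W: cv2.circle(big,tuple(int(v*800/512) for v in w),2,(255,0,255),1)
cv2.imwrite('pics/w1.png',big)
E
```

```text
[0.54946359 0.29138069 0.36146608] [3.49754312e-01 3.12067081e+00 4.78908015e-04]
[[344.  180.4]
 [271.  183.9]
 [256.5 178.1]
 [345.2 181.6]
 [255.7 219.7]
 [255.2 153.6]
 [146.7 186.1]]
```

View pics/w1.png

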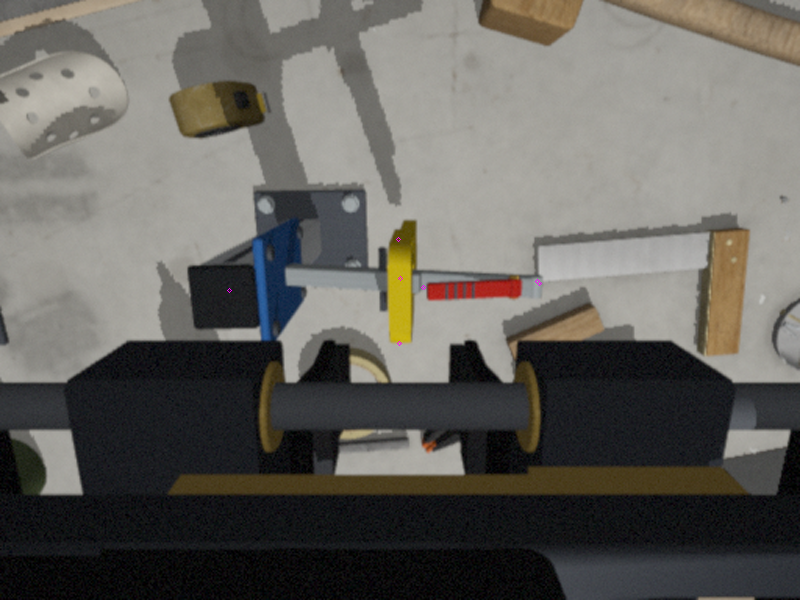

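Run:
```python
from h import *
s=get_state();p=np.array(s['position']);t=tool(77.6)
yd=t.apply([0,1,0]);xd=t.apply([1,0,0])
d=np.array([*BL[:2],0])-p;print('seat in tool x,y',d@xd,d@yd)
c=p+xd*(d@xd)+yd*.0023
print(c)
L=tool(77.6,5)
rows([((c[0],c[1],z),L) for z in (.30,.268,.240)])
```

```text
seat in tool x,y 0.002227047524196838 0.0016214297156471296
[0.54764571 0.29436274 0.36149901]
[2.3, 2.3, 61.5] [-0.087, 0.002, -0.006]
[2.4, 2.2, 93.5] [-0.087, 0.002, -0.006]
[2.4, 2.2, 121.5] [-0.087, 0.002, -0.006]
```

Emit:
send_rows:
  xyz:
    - [1,1,15]
    - [1,2,35]
    - [1,2,55]
    - [1,2,70]
    - [1,2,82]
    - [1,2,92]
    - [1,2,96]
    - [1,2,96]
    - [1,2,96]
    - [1,2,96]
  dr:
    - [-0.03,0,0]
    - [-0.06,0,0]
    - [-0.087,0,0]
    - [-0.087,0,0]
    - [-0.087,0,0]
    - [-0.087,0,0]
    - [-0.087,0,0]
    - [-0.087,0,0]
    - [-0.087,0,0]
    - [-0.087,0,0]
  jaw: 24

```text
time: 4.37
position: [0.5484, 0.2953, 0.2655]
tool_rot: [0.344, 3.109, 0.137]
ft_force: [-0.5, -0.0, -0.6]
grip_width: 0.274
grip_force: 0.0
```

Run:
```python
from h import *
s=get_state();print(s['position'],s['ft_force'])
cv2.imwrite('pics/s2.png',0*0+cv2.resize(get_image('side')[140:250,140:260,::-1],None,fx=5,fy=5,interpolation=cv2.INTER_CUBIC))
```

```text
[0.54844927 0.29528844 0.26553447] [-0.47828659 -0.0136254  -0.57128278]
```

View pics/s2.png

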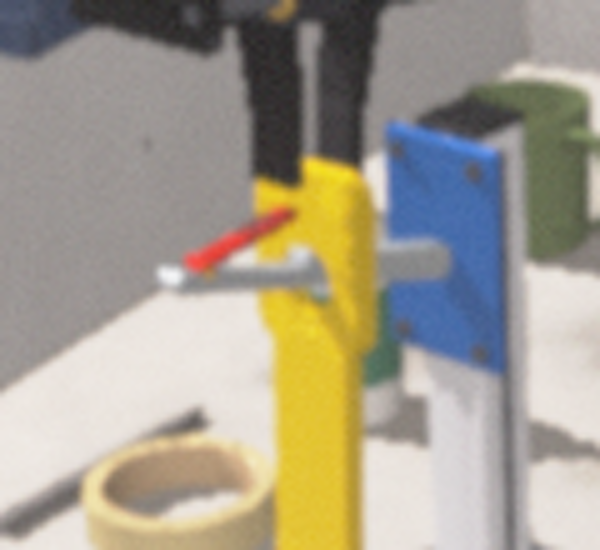

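Emit:
send_rows:
  xyz:
    - [0,-0.4,5]
    - [0,-0.8,9]
    - [0,-1,12]
    - [0,-1.3,15]
    - [0,-1.5,17]
    - [0,-1.7,19]
    - [0,-1.9,21]
    - [0,-2.1,23]
    - [0,-2.2,25]
    - [0,-2.2,25]
  dr:
    - [0,0,0]
    - [0,0,0]
    - [0,0,0]
    - [0,0,0]
    - [0,0,0]
    - [0,0,0]
    - [0,0,0]
    - [0,0,0]
    - [0,0,0]
    - [0,0,0]

```text
time: 5.25
position: [0.5482, 0.2947, 0.2392]
tool_rot: [0.345, 3.11, 0.136]
ft_force: [-1.2, -1.5, 4.6]
grip_width: 0.277
grip_force: 2.1
```

Emit:
send_rows:
  xyz:
    - [0,0,0.5]
    - [0,0,0.5]
    - [0,0,1]
    - [0,0,1]
    - [0,0,1]
    - [0,0,1.5]
    - [0,0,1.5]
    - [0,0,1.5]
    - [0,0,1.5]
    - [0,0,1.5]
  dr:
    - [0,0,0]
    - [0,0,0]
    - [0,0,0]
    - [0,0,0]
    - [0,0,0]
    - [0,0,0]
    - [0,0,0]
    - [0,0,0]
    - [0,0,0]
    - [0,0,0]

```text
time: 6.08
position: [0.5482, 0.2948, 0.238]
tool_rot: [0.345, 3.11, 0.135]
ft_force: [-0.1, -2.4, 4.7]
grip_width: 0.278
grip_force: 2.2
```

Emit:
send_rows:
  xyz:
    - [0,0,0.5]
    - [0,0,0.5]
    - [0,0,1]
    - [0,0,1]
    - [0,0,1.5]
    - [0,0,1.5]
    - [0,0,2]
    - [0,0,2]
    - [0,0,2]
    - [0,0,2]
  dr:
    - [0,0,0]
    - [0,0,0]
    - [0,0,0]
    - [0,0,0]
    - [0,0,0]
    - [0,0,0]
    - [0,0,0]
    - [0,0,0]
    - [0,0,0]
    - [0,0,0]

```text
time: 6.92
position: [0.5482, 0.2951, 0.236]
tool_rot: [0.345, 3.11, 0.136]
ft_force: [-0.3, -0.7, 4.6]
grip_width: 0.275
grip_force: 2.3
```

Emit:
send_rows:
  xyz:
    - [0,0,0.5]
    - [0,0,0.5]
    - [0,0,0.5]
    - [0,0,1]
    - [0,0,1]
    - [0,0,1]
    - [0,0,1.5]
    - [0,0,1.5]
    - [0,0,1.5]
    - [0,0,1.5]
  dr:
    - [0,0,0]
    - [0,0,0]
    - [0,0,0]
    - [0,0,0]
    - [0,0,0]
    - [0,0,0]
    - [0,0,0]
    - [0,0,0]
    - [0,0,0]
    - [0,0,0]

```text
time: 7.75
position: [0.5482, 0.2953, 0.2347]
tool_rot: [0.344, 3.11, 0.136]
ft_force: [-0.2, -0.2, 5.8]
grip_width: 0.276
grip_force: 2.7
```

Emit:
send_rows:
  xyz:
    - [0,0,0.5]
    - [0,0,0.5]
    - [0,0,0.5]
    - [0,0,1]
    - [0,0,1]
    - [0,0,1]
    - [0,0,1]
    - [0,0,1]
    - [0,0,1]
    - [0,0,1]
  dr:
    - [0,0,0]
    - [0,0,0]
    - [0,0,0]
    - [0,0,0]
    - [0,0,0]
    - [0,0,0]
    - [0,0,0]
    - [0,0,0]
    - [0,0,0]
    - [0,0,0]

```text
time: 8.58
position: [0.5483, 0.2954, 0.2345]
tool_rot: [0.345, 3.109, 0.136]
ft_force: [-0.6, -1.0, 9.1]
grip_width: 0.276
grip_force: 4.6
```

Run:
```python
from h import *
s=get_state();print(s['position'],s['ft_force'])
cv2.imwrite('pics/s3.png',cv2.resize(get_image('side')[150:220,160:250,::-1],None,fx=8,fy=8,interpolation=cv2.INTER_CUBIC))
```

```text
[0.54834689 0.29538038 0.23450305] [-0.63570282 -1.04866708  9.09790757]
```

View pics/s3.png

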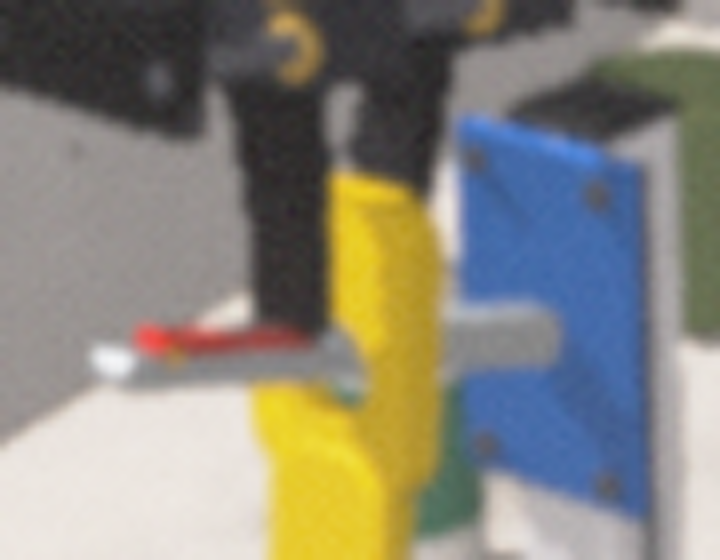

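Emit:
send_rows:
  xyz:
    - [0,0,0.5]
    - [0,0,1]
    - [0,0,1.3]
    - [0,0,1.3]
    - [0,0,1.3]
    - [0,0,1.3]
    - [0,0,1.3]
    - [0,0,1.3]
    - [0,0,1.3]
    - [0,0,1.3]
  dr:
    - [0,0,0]
    - [0,0,0]
    - [0,0,0]
    - [0,0,0]
    - [0,0,0]
    - [0,0,0]
    - [0,0,0]
    - [0,0,0]
    - [0,0,0]
    - [0,0,0]
  jaw: 5
  grip_force: 25

```text
time: 9.47
position: [0.5486, 0.2957, 0.2335]
tool_rot: [0.344, 3.108, 0.137]
ft_force: [-0.5, 0.2, 9.9]
grip_width: 0.136
grip_force: 29.7
```

Emit:
send_rows:
  xyz:
    - [0,1,-0.2]
    - [0,2,-0.4]
    - [0,3,-0.6]
    - [0,4,-0.8]
    - [0,5,-1]
    - [0,6,-1.2]
    - [0,7,-1.4]
    - [0,8,-1.6]
    - [0,8,-1.6]
    - [0,8,-1.6]
  dr:
    - [0,0,0]
    - [0,0,0]
    - [0,0,0]
    - [0,0,0]
    - [0,0,0]
    - [0,0,0]
    - [0,0,0]
    - [0,0,0]
    - [0,0,0]
    - [0,0,0]

```text
time: 10.3
position: [0.5496, 0.2979, 0.2339]
tool_rot: [0.35, 3.112, 0.121]
ft_force: [-4.5, -10.4, 11.7]
grip_width: 0.135
grip_force: 35.4
```

```bash
cat >> h.py <<'E'
def red(im,box):  # im RGB float; leaf pixels
    x0,y0,x1,y1=box;c=im[y0:y1,x0:x1].astype(int)
    m=(c[...,0]>120)&(c[...,1]<90)&(c[...,2]<90)
    v,u=np.nonzero(m);u=u+x0;v=v+y0
    if len(u)<8:return len(u)
    k=np.polyfit(u,v,1);return len(u),u.min(),u.max(),v.min(),v.max(),k.round(3).tolist()
E
python3 - <<'E'
from h import *
s0=cv2.imread('pics/side0.png')[:,:,::-1];s3=cv2.imread('pics/s3.png')[:,:,::-1]
full=s0.copy();full[150:220,160:250]=cv2.resize(s3,(90,70),interpolation=cv2.INTER_AREA)
im=get_image('side');cv2.imwrite('pics/s4raw.png',im[:,:,::-1])
for i in(s0,full,im):print(red(i,(170,175,203,202)))
s=get_state();print(s['position'],s['ft_force'],s['joint_positions'].round(3) if hasattr(s['joint_positions'],'round') else s['joint_positions'])
for i in(full,im): # yellow column extents at several rows
    for v in (176,183,200,206,212):
        r=i[v].astype(int);m=np.nonzero((r[180:240,0]>150)&(r[180:240,1]>120)&(r[180:240,2]<90))[0]+180
        print(v,m.min() if len(m) else None,m.max() if len(m) else None,end=' | ')
    print()
E
```

```text
(47, np.int64(178), np.int64(197), np.int64(182), np.int64(193), [-0.547, 290.108])
(29, np.int64(178), np.int64(196), np.int64(191), np.int64(193), [-0.037, 199.128])
(33, np.int64(178), np.int64(198), np.int64(191), np.int64(193), [-0.046, 200.698])
[0.54959558 0.29783816 0.23394472] [ -4.34112516 -10.37952934  10.54655845] [ 0.201  0.353 -0.885  1.547  0.228  1.312  0.65 ]
176 201 212 | 183 201 214 | 200 192 214 | 206 194 213 | 212 195 210 | 
176 190 210 | 183 190 211 | 200 191 212 | 206 192 212 | 212 194 209 |
```

Emit:
send_rows:
  xyz:
    - [0,0,-0.2]
    - [0,0,-0.4]
    - [0,0,-0.6]
    - [0,0,-0.8]
    - [0,0,-1]
    - [0,0,-1.2]
    - [0,0,-1.2]
    - [0,0,-1.2]
    - [0,0,-1.2]
    - [0,0,-1.2]
  dr:
    - [0,0,0]
    - [0,0,0]
    - [0,0,0]
    - [0,0,0]
    - [0,0,0]
    - [0,0,0]
    - [0,0,0]
    - [0,0,0]
    - [0,0,0]
    - [0,0,0]

```text
time: 11.18
position: [0.5497, 0.2988, 0.2345]
tool_rot: [0.349, 3.112, 0.124]
ft_force: [-1.0, -7.2, 6.6]
grip_width: 0.134
grip_force: 32.2
```

Run:
```python
from h import *
im=get_image('side');print(red(im,(170,175,203,202)))
s=get_state();print(s['position'],s['tool_rot'],s['ft_force'])
```

```text
(33, np.int64(178), np.int64(197), np.int64(191), np.int64(193), [-0.037, 199.042])
[0.54970417 0.2988271  0.23447641] [0.34862902 3.11205585 0.12417947] [-2.32066517 -7.71982713  5.69939799]
```

Emit:
send_rows:
  xyz:
    - [0,0,-0.2]
    - [0,0,-0.4]
    - [0,0,-0.6]
    - [0,0,-0.8]
    - [0,0,-1]
    - [0,0,-1]
    - [0,0,-1]
    - [0,0,-1]
    - [0,0,-1]
    - [0,0,-1]
  dr:
    - [0,0,0]
    - [0,0,0]
    - [0,0,0]
    - [0,0,0]
    - [0,0,0]
    - [0,0,0]
    - [0,0,0]
    - [0,0,0]
    - [0,0,0]
    - [0,0,0]

```text
time: 12.07
position: [0.5498, 0.3027, 0.2366]
tool_rot: [0.345, 3.11, 0.135]
ft_force: [-0.8, -3.4, 2.8]
grip_width: 0.137
grip_force: 29.6
```

Run:
```python
from h import *
im=get_image('side');print(red(im,(170,175,203,202)))
s=get_state();print(s['position'],s['tool_rot'],s['ft_force'],s['torque'])
```

```text
(32, np.int64(178), np.int64(197), np.int64(191), np.int64(193), [-0.04, 199.613])
[0.54978551 0.3026628  0.23658428] [0.34458723 3.11024693 0.13482849] [-0.20785577 -4.4826787   2.99618229] [-0.93929648  0.03585471 -0.04669739]
```

Emit:
send_rows:
  xyz:
    - [0,1,-0.2]
    - [0,2,-0.4]
    - [0,3,-0.6]
    - [0,4,-0.8]
    - [0,5,-1]
    - [0,6,-1.2]
    - [0,7,-1.4]
    - [0,8,-1.6]
    - [0,8,-1.6]
    - [0,8,-1.6]
  dr:
    - [0,0,0]
    - [0,0,0]
    - [0,0,0]
    - [0,0,0]
    - [0,0,0]
    - [0,0,0]
    - [0,0,0]
    - [0,0,0]
    - [0,0,0]
    - [0,0,0]

```text
time: 12.95
position: [0.5517, 0.3105, 0.2392]
tool_rot: [0.345, 3.11, 0.135]
ft_force: [-1.4, -4.7, 4.4]
grip_width: 0.133
grip_force: 30.4
```

Run:
```python
from h import *
im=get_image('side');print(red(im,(170,175,203,202)))
s=get_state();print(s['position'],s['tool_rot'],s['ft_force'],s['torque'])
```

```text
(30, np.int64(178), np.int64(193), np.int64(190), np.int64(193), [-0.098, 210.019])
[0.55166395 0.31047404 0.23913459] [0.34464848 3.10986765 0.13536378] [-1.49100557 -5.16360491  4.79464877] [-1.02548179  0.10767769 -0.02237752]
```

Emit:
send_rows:
  xyz:
    - [0,1,-0.6]
    - [0,2,-1.2]
    - [0,3,-1.8]
    - [0,4,-2.4]
    - [0,5.5,-3]
    - [0,7,-3.5]
    - [0,8.5,-4]
    - [0,10,-4.5]
    - [0,11,-5]
    - [0,12,-5.2]
  dr:
    - [0,0,0]
    - [0,0,0]
    - [0,0,0]
    - [0,0,0]
    - [0,0,0]
    - [0,0,0]
    - [0,0,0]
    - [0,0,0]
    - [0,0,0]
    - [0,0,0]

```text
time: 13.83
position: [0.5544, 0.3221, 0.246]
tool_rot: [0.345, 3.109, 0.137]
ft_force: [-1.3, -4.4, 5.4]
grip_width: 0.135
grip_force: 30.7
```

Run:
```python
from h import *
im=get_image('side');print(red(im,(165,170,203,202)))
s=get_state();print(s['position'],s['tool_rot'],s['ft_force'],s['torque'])
```

```text
(25, np.int64(178), np.int64(189), np.int64(188), np.int64(192), [-0.233, 233.864])
[0.55448978 0.32233603 0.24611064] [0.34416044 3.10875482 0.13716624] [ 0.63662264 -4.36583113  5.49127573] [-0.92609637  0.06699722 -0.05403988]
```

Emit:
send_rows:
  xyz:
    - [0,2.5,-0.6]
    - [0,5,-1.2]
    - [0,7.5,-1.8]
    - [0,10,-2.3]
    - [0,12.5,-2.8]
    - [0,15,-3.3]
    - [0,17.5,-3.8]
    - [0,20,-4.3]
    - [0,22.5,-4.8]
    - [0,25,-5.3]
  dr:
    - [0,0,0]
    - [0,0,0]
    - [0,0,0]
    - [0,0,0]
    - [0,0,0]
    - [0,0,0]
    - [0,0,0]
    - [0,0,0]
    - [0,0,0]
    - [0,0,0]

```text
time: 14.72
position: [0.5595, 0.3462, 0.2528]
tool_rot: [0.344, 3.11, 0.137]
ft_force: [-0.2, 0.0, -1.0]
grip_width: 0.133
grip_force: 25.1
```

Emit:
send_rows:
  xyz:
    - [0,4,-0.8]
    - [0,8,-1.6]
    - [0,12,-2.4]
    - [0,16,-3.2]
    - [0,20,-4]
    - [0,25,-5]
    - [0,30,-6]
    - [0,36,-7]
    - [0,43,-8]
    - [0,50,-9]
  dr:
    - [0,0,0]
    - [0,0,0]
    - [0,0,0]
    - [0,0,0]
    - [0,0,0]
    - [0,0,0]
    - [0,0,0]
    - [0,0,0]
    - [0,0,0]
    - [0,0,0]

```text
time: 15.55
position: [0.5704, 0.394, 0.2661]
tool_rot: [0.345, 3.11, 0.136]
ft_force: [0.4, -0.9, -1.1]
grip_width: 0.135
grip_force: 25.0
```

Run:
```python
from h import *
s=get_state();print(s['position'],s['tool_rot'],s['ft_force'])
im=get_image('side');cv2.imwrite('pics/s5.png',im[:,:,::-1]);print(red(im,(165,170,205,202)))
w=get_image('wrist');cv2.imwrite('pics/w2.png',w[:,:,::-1])
```

```text
[0.57040242 0.3939674  0.2660622 ] [0.34486716 3.10996896 0.13552756] [ 0.37961007 -0.93926159 -1.05227698]
(45, np.int64(178), np.int64(204), np.int64(176), np.int64(192), [-0.596, 299.075])
```

Run:
```python
from h import *
e=post(YL,[[-.105,0,0]])[0];print(e)
L=tool(79.97,5);
rows([((.57,.394,.455),tool(77.6,5)),((e[0],e[1],.455),L),((e[0],e[1],.275),L)])
```

```text
[0.54919207 0.00829439 0.        ]
[-0.4, 15.6, -188.2] [0.001, -0.0, -0.003]
[-63.8, -364.0, -221.8] [0.001, 0.003, -0.044]
[-63.9, -379.9, -42.5] [0.001, 0.003, -0.044]
```

Emit:
send_rows:
  xyz:
    - [0,1,-12]
    - [0,3,-32]
    - [0,5,-56]
    - [0,7,-80]
    - [0,9,-104]
    - [0,11,-128]
    - [0,13,-152]
    - [0,15,-174]
    - [-3,2,-188]
    - [-8,-24,-190]
  dr:
    - [0,0,0]
    - [0,0,0]
    - [0,0,0]
    - [0,0,0]
    - [0,0,0]
    - [0,0,0]
    - [0,0,0]
    - [0,0,0]
    - [0,0,0]
    - [0,0,0]

```text
time: 16.48
position: [0.5677, 0.3549, 0.4566]
tool_rot: [0.336, 3.109, 0.144]
ft_force: [0.9, -0.8, -0.6]
grip_width: 0.138
grip_force: 25.0
```

Run:
```python
from h import *
e=post(YL,[[-.105,0,0]])[0];print(get_state()['position'])
L=tool(79.97,5);
rows([((e[0],e[1],.455),L),((e[0],e[1],.275),L)])
```

```text
[0.56774535 0.35489334 0.45661111]
[-55.9, -341.3, -30.0] [0.005, 0.005, -0.04]
[-55.7, -357.9, 149.2] [0.005, 0.005, -0.04]
```

Emit:
send_rows:
  xyz:
    - [-5,-30,-3]
    - [-10,-60,-6]
    - [-15,-92,-9]
    - [-20,-125,-11]
    - [-25,-158,-14]
    - [-31,-191,-17]
    - [-37,-224,-20]
    - [-42,-257,-23]
    - [-47,-290,-26]
    - [-52,-320,-28]
  dr:
    - [0,0,0]
    - [0,0,0]
    - [0,0,-0.01]
    - [0,0,-0.01]
    - [0,0,-0.02]
    - [0,0,-0.02]
    - [0,0,-0.03]
    - [0,0,-0.03]
    - [0,0,-0.04]
    - [0,0,-0.04]

```text
time: 17.32
position: [0.5485, 0.0239, 0.4538]
tool_rot: [0.286, 3.114, 0.132]
ft_force: [0.3, -0.0, -2.0]
grip_width: 0.139
grip_force: 25.0
```

Run:
```python
from h import *
e=post(YL,[[-.105,0,0]])[0];print(get_state()['position'])
L=tool(79.97,5);
rows([((e[0],e[1],.455),L),((e[0],e[1],.275),L)])
```

```text
[0.54851627 0.02394559 0.45376125]
[-3.5, -15.1, -2.5] [-0.002, 0.005, -0.008]
[-2.8, -30.4, 176.8] [-0.002, 0.005, -0.008]
```

Emit:
send_rows:
  xyz:
    - [-1,-5,15]
    - [-2,-12,35]
    - [-3,-18,57]
    - [-3,-22,80]
    - [-3,-24,103]
    - [-3,-26,126]
    - [-3,-28,148]
    - [-3,-30,166]
    - [-3,-30,177]
    - [-3,-30,177]
  dr:
    - [0,0.002,-0.002]
    - [0,0.005,-0.004]
    - [0,0.005,-0.008]
    - [0,0.005,-0.008]
    - [0,0.005,-0.008]
    - [0,0.005,-0.008]
    - [0,0.005,-0.008]
    - [0,0.005,-0.008]
    - [0,0.005,-0.008]
    - [0,0.005,-0.008]

```text
time: 18.15
position: [0.5487, 0.0114, 0.272]
tool_rot: [0.272, 3.124, 0.135]
ft_force: [-0.2, -0.7, -1.5]
grip_width: 0.133
grip_force: 25.0
```

Run:
```python
from h import *
s=get_state();print(s['position'],s['tool_rot'],s['ft_force'])
a=get_image('side')[:,:,::-1].copy();b=get_image('wrist')[:,:,::-1].copy()
cv2.imwrite('pics/s6raw.png',a);cv2.imwrite('pics/w6raw.png',b)
r=R.from_rotvec(s['tool_rot']);E=np.array(s['position'])+r.apply([0,0,.029])
f=lambda y,z,x=0:np.array(s['position'])+r.apply([y,x,z])
P=[E,f(0,-.017),f(.028,-.017),f(-.028,-.017)];print('pred eye',E);W=proj('side',P);print(W.round(1));print(wproj(P,s).round(1))
def z(i,x,y,w,h,k):
    c=cv2.resize(i[y:y+h,x:x+w],None,fx=k,fy=k,interpolation=cv2.INTER_CUBIC)
    for u in range(0,w,10):cv2.putText(c,str(x+u),(u*k,8),0,.3,(0,0,255),1);cv2.line(c,(u*k,8),(u*k,12),(0,0,255))
    for v in range(0,h,10):cv2.putText(c,str(y+v),(0,v*k+4),0,.3,(255,0,255),1)
    return c
cv2.imwrite('pics/c6.png',np.hstack([z(a,230,105,80,100,6)[:600],cv2.copyMakeBorder(z(b,205,120,105,110,3),0,270,0,0,cv2.BORDER_CONSTANT)]))
```

```text
[0.54873128 0.01144501 0.27204717] [0.27212592 3.12446141 0.13515472] [-0.16130882 -0.6582165  -1.547756  ]
pred eye [0.5490168  0.01392439 0.24315476]
[[262.3 138.3]
 [263.  120.1]
 [272.4 121.7]
 [253.9 118.5]]
[[254.1 227.5]
 [253.6 266.2]
 [253.4 205.1]
 [253.7 321.4]]
```

View pics/c6.png

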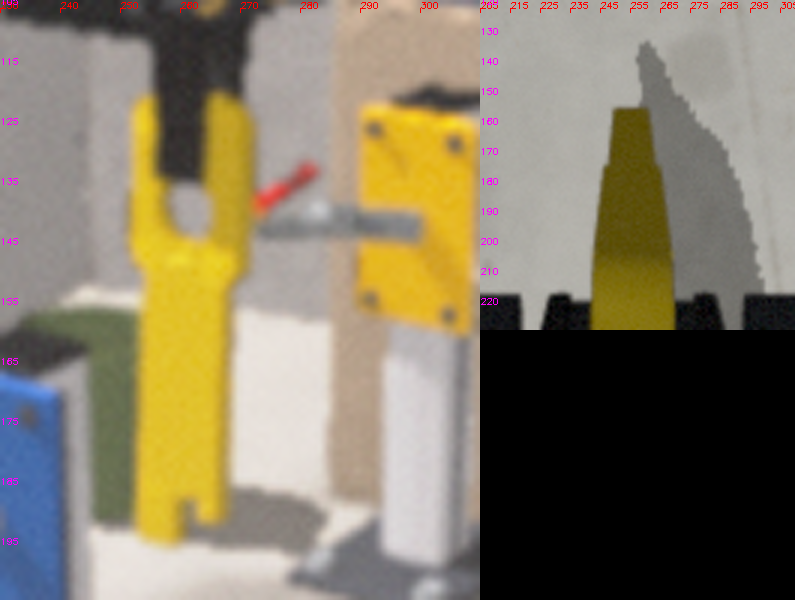

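Run:
```python
from h import *
s=get_state();r=R.from_rotvec(s['tool_rot'])
f=lambda x,y,z:np.array(s['position'])+r.apply([x,y,.029-z])   # stick coords: x across(tool x), y toward tip, z up from eye
N={'bladeL up':(-.021,.006,-.035),'bladeL bot':(-.021,.006,-.152),'bladeR up':(.021,.006,-.035),'bladeR up back':(.021,-.006,-.035),'headL eye':(-.028,.006,0),'headR':(.028,.006,0),'headR back':(.028,-.006,0),'hole bot front':(0,.006,-.014),'hole bot back':(0,-.006,-.014),'holeL f':(-.014,.006,0),'holeL b':(-.014,-.006,0),'holeR f':(.014,.006,0),'topL f':(-.02,.006,.046),'topR f':(.02,.006,.046),'topR b':(.02,-.006,.046),'tip finger':(0,.013,.012)}
for k,v in N.items():print(k,proj('side',f(*v))[0].round(1))
im=cv2.imread('pics/s6raw.png').astype(int)
for v in (125,138,155,165,175,185,190):
    q=im[v,235:285];m=np.nonzero((q[:,2]>140)&(q[:,1]>105)&(q[:,0]<95))[0]+235;print(v,m.min(),m.max())
c=proj('side',post(YL,bend([[-.078,0,.225],[0,0,.215],[-.06,0,.225]],0)));print(c)
```

```text
bladeL up [252.8 149.6]
bladeL bot [251.  192.7]
bladeR up [266.3 152.6]
bladeR up back [269.  151.7]
headL eye [251.1 135.7]
headR [269.3 139.4]
headR back [272.1 138.6]
hole bot front [259.8 143. ]
hole bot back [262.6 142.2]
holeL f [255.6 136.6]
holeL b [258.3 135.8]
holeR f [264.7 138.4]
topL f [254.4 118.1]
topR f [267.6 120.4]
topR b [270.4 119.8]
tip finger [258.7 133.2]
125 253 271
138 252 272
155 254 267
165 253 267
175 253 267
185 252 267
190 252 267
[[269.20270043 141.93827977]
 [285.43608675 138.33265813]
 [273.10582401 140.22445932]]
```

Emit:
send_rows:
  xyz:
    - [0,-3,3]
    - [0,-6,4]
    - [0,-9,5]
    - [0,-12,5.5]
    - [0,-15,6]
    - [0,-18,6.5]
    - [0,-21,7]
    - [0,-24,7.6]
    - [0,-27,8.2]
    - [0,-30,8.8]
  dr:
    - [0,0,0]
    - [0,0,0]
    - [0,0,0]
    - [0,0,0]
    - [0,0,0]
    - [0,0,0]
    - [0,0,0]
    - [0,0,0]
    - [0,0,0]
    - [0,0,0]

```text
time: 19.08
position: [0.5454, -0.0166, 0.2628]
tool_rot: [0.27, 3.12, 0.136]
ft_force: [1.8, -0.3, -0.7]
grip_width: 0.131
grip_force: 25.0
```

Run:
```python
from h import *
s=get_state();r=R.from_rotvec(s['tool_rot']);E=np.array(s['position'])+r.apply([0,0,.029])
print(s['position'],s['ft_force'],R.from_euler('z',-YL[2]).apply(E-[YL[0],YL[1],.204]))
im=get_image('side');cv2.imwrite('pics/s7raw.png',im[:,:,::-1]);print(red(im,(262,120,290,145)),red(cv2.imread('pics/side0.png')[:,:,::-1],(262,120,290,145)))
# hole background/nose rows down hole column
for v in range(132,150):print(v,im[v,256:274:2].tolist())
```

```text
[ 0.54543161 -0.01664799  0.26280901] [ 1.77731627 -0.34284883 -0.7393646 ] [-0.08229921  0.00061154  0.02991832]
5 (14, np.int64(273), np.int64(281), np.int64(133), np.int64(138), [-0.585, 298.27])
132 [[178, 170, 164], [218, 186, 101], [219, 183, 41], [100, 83, 42], [52, 52, 49], [54, 54, 50], [59, 56, 48], [151, 129, 46], [193, 163, 43]]
133 [[177, 170, 167], [218, 188, 103], [217, 179, 40], [103, 87, 49], [53, 52, 50], [57, 50, 51], [60, 54, 45], [151, 126, 41], [193, 160, 36]]
134 [[176, 169, 164], [217, 187, 102], [217, 181, 40], [116, 98, 46], [68, 60, 53], [58, 55, 53], [58, 52, 47], [152, 127, 45], [195, 161, 39]]
135 [[177, 168, 167], [218, 188, 103], [219, 182, 37], [158, 132, 42], [104, 91, 67], [86, 83, 80], [77, 71, 65], [160, 135, 54], [194, 159, 34]]
136 [[174, 167, 161], [217, 185, 92], [224, 190, 30], [198, 165, 42], [145, 127, 96], [129, 124, 120], [119, 113, 110], [175, 150, 72], [196, 164, 39]]
137 [[168, 159, 152], [214, 177, 67], [225, 191, 39], [205, 171, 46], [160, 144, 115], [161, 153, 153], [157, 152, 147], [187, 159, 92], [196, 162, 40]]
138 [[170, 158, 15
[... 1103 characters left out ...]
2], [232, 201, 42], [221, 186, 38], [198, 165, 61], [183, 155, 91], [201, 169, 63], [196, 163, 32]]
146 [[176, 166, 151], [229, 197, 57], [238, 214, 34], [234, 206, 37], [228, 194, 37], [222, 189, 40], [212, 174, 44], [223, 189, 44], [211, 175, 40]]
147 [[174, 164, 154], [223, 191, 74], [236, 209, 39], [236, 210, 43], [235, 210, 50], [230, 201, 45], [227, 195, 38], [234, 204, 29], [227, 196, 41]]
148 [[172, 165, 160], [218, 185, 97], [231, 200, 32], [233, 204, 35], [236, 213, 50], [231, 204, 45], [235, 209, 48], [238, 215, 37], [233, 206, 35]]
149 [[170, 163, 158], [212, 181, 117], [232, 201, 50], [231, 200, 42], [230, 202, 48], [231, 205, 46], [238, 215, 44], [235, 208, 32], [232, 202, 33]]
```

Emit:
send_rows:
  xyz:
    - [0.5,-2,0.4]
    - [1,-4,0.8]
    - [1.5,-6,1.2]
    - [1.5,-8,1.6]
    - [1.5,-10,2]
    - [1.5,-12,2.4]
    - [1.5,-14,2.8]
    - [1.5,-16,3.2]
    - [1.5,-18,3.6]
    - [1.5,-20,4]
  dr:
    - [0,0,0]
    - [0,0,0]
    - [0,0,0]
    - [0,0,0]
    - [0,0,0]
    - [0,0,0]
    - [0,0,0]
    - [0,0,0]
    - [0,0,0]
    - [0,0,0]

```text
time: 19.97
position: [0.5406, -0.0356, 0.2571]
tool_rot: [0.27, 3.12, 0.136]
ft_force: [-0.1, -0.0, -0.7]
grip_width: 0.136
grip_force: 25.0
```

```bash
cat >> h.py <<'E'
def stat():
    s=get_state();r=R.from_rotvec(s['tool_rot']);E=np.array(s['position'])+r.apply([0,0,.029])
    print(np.round(s['position'],4),np.round(s['ft_force'],1),np.round(s['torque'],2),'eye in seat frame',R.from_euler('z',-YL[2]).apply(E-[YL[0],YL[1],.215]).round(4))
E
python3 - <<'E'
from h import *
stat()
im=get_image('side');cv2.imwrite('pics/s8raw.png',im[:,:,::-1]);print(red(im,(262,120,292,145)))
for v in range(134,150,2):print(v,im[v,262:280:2].tolist())
E
```

```text
[ 0.5406 -0.0356  0.2571] [-0.1 -0.  -0.7] [-0.06 -0.11  0.02] eye in seat frame [-0.0628 -0.0008  0.0132]
3
134 [[181, 155, 101], [224, 189, 32], [158, 133, 47], [65, 59, 50], [59, 56, 53], [55, 56, 54], [116, 99, 46], [194, 161, 42], [194, 162, 39]]
136 [[196, 169, 102], [224, 190, 29], [201, 165, 43], [134, 112, 58], [113, 106, 99], [112, 101, 97], [142, 116, 47], [195, 163, 41], [193, 162, 38]]
138 [[194, 166, 103], [226, 193, 37], [218, 181, 40], [169, 146, 94], [166, 146, 138], [157, 107, 103], [166, 118, 49], [196, 160, 42], [195, 162, 39]]
140 [[192, 165, 101], [227, 194, 39], [219, 192, 106], [217, 211, 196], [197, 174, 173], [158, 99, 94], [154, 114, 74], [188, 157, 56], [194, 161, 43]]
142 [[196, 168, 101], [225, 193, 39], [216, 188, 107], [203, 200, 196], [189, 189, 192], [139, 137, 134], [149, 137, 114], [187, 160, 59], [194, 163, 42]]
144 [[213, 181, 101], [230, 201, 32], [224, 191, 47], [199, 168, 79], [165, 145, 102], [158, 148, 139], [152, 133, 93], [191, 163, 48], [195, 163, 38]]
146 [[215, 184, 102], [231, 203, 39], [226, 196, 36], [226, 195, 40], [211, 171, 41], [183, 155, 84], [189, 160, 62], [193, 161, 34], [194, 160, 44]]
148 [[191, 169, 120], [224, 191, 42], [227, 194, 39], [231, 202, 42], [232, 206, 50], [222, 189, 45], [196, 163, 35], [195, 162, 39], [196, 163, 36]]
```

Emit:
send_rows:
  xyz:
    - [0,-2,0.4]
    - [0,-4,0.8]
    - [0,-6,1.2]
    - [0,-8,1.6]
    - [0,-10,2]
    - [0,-12,2.4]
    - [0,-14,2.8]
    - [0,-16,3.2]
    - [0,-18,3.6]
    - [0,-20,4]
  dr:
    - [0,0,0]
    - [0,0,0]
    - [0,0,0]
    - [0,0,0]
    - [0,0,0]
    - [0,0,0]
    - [0,0,0]
    - [0,0,0]
    - [0,0,0]
    - [0,0,0]

```text
time: 20.85
position: [0.5379, -0.0536, 0.2522]
tool_rot: [0.268, 3.119, 0.138]
ft_force: [1.0, 2.9, 2.8]
grip_width: 0.135
grip_force: 28.5
```

Emit:
send_rows:
  xyz:
    - [0,-1.5,0.3]
    - [0,-3,0.6]
    - [0,-4.5,0.9]
    - [0,-6,1.2]
    - [0,-7.5,1.5]
    - [0,-9,1.8]
    - [0,-10.5,2.1]
    - [0,-12,2.4]
    - [0,-13.5,2.7]
    - [0,-15,3]
  dr:
    - [0,0,0]
    - [0,0,0]
    - [0,0,0]
    - [0,0,0]
    - [0,0,0]
    - [0,0,0]
    - [0,0,0]
    - [0,0,0]
    - [0,0,0]
    - [0,0,0]

```text
time: 21.68
position: [0.5347, -0.0694, 0.2471]
tool_rot: [0.27, 3.12, 0.135]
ft_force: [0.2, 2.4, 2.7]
grip_width: 0.137
grip_force: 27.6
```

Run:
```python
from h import *
stat()
im=get_image('side');cv2.imwrite('pics/s9raw.png',im[:,:,::-1]);print(red(im,(262,120,292,145)))
```

```text
[ 0.5347 -0.0694  0.2471] [0.2 2.4 2.7] [ 0.38 -0.21  0.01] eye in seat frame [-0.0284 -0.0008  0.0032]
(8, np.int64(274), np.int64(277), np.int64(136), np.int64(139), [-0.349, 234.0])
```

Emit:
send_rows:
  xyz:
    - [0,-1.5,0.6]
    - [0,-3,1.2]
    - [0,-4.5,1.8]
    - [0,-6,2.4]
    - [0,-7.5,3]
    - [0,-9,3.6]
    - [0,-10.5,4.2]
    - [0,-12,4.8]
    - [0,-13.5,5.1]
    - [0,-15,5.5]
  dr:
    - [0,0,0]
    - [0,0,0]
    - [0,0,0]
    - [0,0,0]
    - [0,0,0]
    - [0,0,0]
    - [0,0,0]
    - [0,0,0]
    - [0,0,0]
    - [0,0,0]

```text
time: 22.57
position: [0.5323, -0.0834, 0.2404]
tool_rot: [0.27, 3.12, 0.136]
ft_force: [0.9, 1.9, 4.0]
grip_width: 0.137
grip_force: 25.9
```

Run:
```python
from h import *
stat()
im=get_image('side');cv2.imwrite('pics/s10raw.png',im[:,:,::-1]);print(red(im,(262,120,292,145)))
```

```text
[ 0.5323 -0.0834  0.2404] [0.9 1.9 4. ] [ 0.79 -0.33 -0.05] eye in seat frame [-0.0143 -0.0007 -0.0035]
6
```

Emit:
send_rows:
  xyz:
    - [0,-1.2,0.4]
    - [0,-2.4,0.8]
    - [0,-3.6,1.2]
    - [0,-4.8,1.6]
    - [0,-6,2]
    - [0,-7.2,2.4]
    - [0,-8.4,2.9]
    - [0,-9.6,3.4]
    - [0,-10.4,3.8]
    - [0,-10.4,3.8]
  dr:
    - [0,0,0]
    - [0,0,0]
    - [0,0,0]
    - [0,0,0]
    - [0,0,0]
    - [0,0,0]
    - [0,0,0]
    - [0,0,0]
    - [0,0,0]
    - [0,0,0]

```text
time: 23.45
position: [0.5304, -0.0937, 0.2355]
tool_rot: [0.271, 3.121, 0.135]
ft_force: [0.2, 1.3, 3.1]
grip_width: 0.135
grip_force: 26.4
```

Run:
```python
from h import *
stat()
im=get_image('side');cv2.imwrite('pics/s11raw.png',im[:,:,::-1]);print(red(im,(262,120,292,145)))
```

```text
[ 0.5304 -0.0937  0.2355] [0.2 1.3 3.1] [ 0.21 -0.16  0.02] eye in seat frame [-0.0038 -0.0008 -0.0084]
6
```

Emit:
send_rows:
  xyz:
    - [0,-0.7,0.2]
    - [0,-1.4,0.4]
    - [0,-2.1,0.6]
    - [0,-2.8,0.8]
    - [0,-3.5,1]
    - [0,-4,1.2]
    - [0,-4.5,1.3]
    - [0,-5,1.4]
    - [0,-5,1.4]
    - [0,-5,1.4]
  dr:
    - [0,0,0]
    - [0,0,0]
    - [0,0,0]
    - [0,0,0]
    - [0,0,0]
    - [0,0,0]
    - [0,0,0]
    - [0,0,0]
    - [0,0,0]
    - [0,0,0]

```text
time: 24.33
position: [0.5295, -0.0984, 0.2337]
tool_rot: [0.27, 3.121, 0.135]
ft_force: [-0.4, 0.5, 1.3]
grip_width: 0.14
grip_force: 26.5
```

Emit:
send_rows:
  xyz:
    - [0,-0.5,0.1]
    - [0,-1,0.2]
    - [0,-1.5,0.3]
    - [0,-2,0.4]
    - [0,-2.5,0.5]
    - [0,-3,0.6]
    - [0,-3.5,0.7]
    - [0,-4,0.8]
    - [0,-4,0.8]
    - [0,-4,0.8]
  dr:
    - [0,0,0]
    - [0,0,0]
    - [0,0,0]
    - [0,0,0]
    - [0,0,0]
    - [0,0,0]
    - [0,0,0]
    - [0,0,0]
    - [0,0,0]
    - [0,0,0]

```text
time: 25.17
position: [0.5295, -0.1004, 0.2332]
tool_rot: [0.268, 3.12, 0.139]
ft_force: [-0.1, 5.1, 4.9]
grip_width: 0.136
grip_force: 25.3
```

Run:
```python
from h import *
stat()
a=get_image('side')[:,:,::-1];b=get_image('wrist')[:,:,::-1];cv2.imwrite('pics/s12raw.png',a);cv2.imwrite('pics/w12raw.png',b)
print(red(a[:,:,::-1],(262,120,292,145)))
for v in range(130,146,2):print(v,a[v,264:292:2,::-1].tolist())
```

```text
[ 0.5295 -0.1004  0.2332] [-0.1  5.1  4.9] [ 1.33 -0.2   0.02] eye in seat frame [ 0.0029 -0.0005 -0.0107]
(20, np.int64(273), np.int64(283), np.int64(131), np.int64(138), [-0.624, 308.864])
130 [[169, 162, 159], [172, 164, 162], [170, 164, 162], [169, 162, 161], [169, 162, 161], [171, 164, 160], [177, 152, 98], [232, 201, 31], [184, 149, 41], [72, 56, 51], [55, 55, 50], [59, 52, 52], [123, 103, 47], [193, 163, 46]]
132 [[172, 166, 163], [167, 160, 158], [169, 164, 161], [169, 164, 161], [169, 164, 160], [172, 162, 161], [187, 161, 99], [221, 183, 45], [200, 129, 63], [150, 59, 51], [79, 52, 47], [55, 51, 49], [122, 102, 45], [193, 161, 43]]
134 [[170, 163, 159], [170, 161, 160], [173, 168, 165], [171, 164, 161], [169, 163, 159], [175, 167, 164], [172, 140, 111], [166, 113, 78], [169, 76, 72], [138, 57, 49], [72, 54, 50], [59, 52, 50], [135, 112, 44], [188, 158, 33]]
136 [[173, 168, 165], [169, 164, 162], [170, 163, 160], [172, 165, 161], [177, 157, 155], [211, 138, 135], [214, 86, 80], [174, 90, 61], [125, 79, 55], [66, 53, 51], [53, 50, 46], [60, 55, 49], [144, 122, 49], [192, 161,
[... 256 characters left out ...]
 [178, 172, 171], [206, 202, 203], [219, 174, 173], [212, 117, 101], [177, 123, 99], [184, 160, 110], [207, 175, 88], [201, 177, 119], [171, 168, 165], [163, 161, 164], [122, 116, 110], [171, 145, 74], [192, 161, 36]]
142 [[173, 166, 161], [175, 172, 169], [201, 199, 200], [190, 190, 192], [142, 139, 136], [133, 129, 122], [132, 130, 127], [136, 134, 131], [141, 142, 139], [141, 141, 143], [139, 139, 141], [131, 131, 132], [163, 148, 104], [192, 163, 45]]
144 [[177, 171, 167], [173, 166, 162], [163, 157, 154], [167, 161, 161], [158, 153, 150], [132, 128, 127], [167, 149, 106], [183, 159, 97], [172, 154, 104], [152, 140, 121], [147, 141, 137], [151, 141, 134], [165, 147, 111], [192, 160, 47]]
```

Emit:
send_rows:
  xyz:
    - [0,0.5,-0.4]
    - [0,1,-0.8]
    - [0,1,-0.8]
    - [0,1,-0.8]
    - [0,1,-0.8]
    - [0,1,-0.8]
    - [0,1,-0.8]
    - [0,1,-0.8]
    - [0,1,-0.8]
    - [0,1,-0.8]
  dr:
    - [0,0,0]
    - [0,0,0]
    - [0,0,0]
    - [0,0,0]
    - [0,0,0]
    - [0,0,0]
    - [0,0,0]
    - [0,0,0]
    - [0,0,0]
    - [0,0,0]

```text
time: 26.1
position: [0.529, -0.1015, 0.2334]
tool_rot: [0.271, 3.121, 0.135]
ft_force: [-0.0, -1.0, -0.7]
grip_width: 0.132
grip_force: 25.6
```

Emit:
send_rows:
  xyz:
    - [0,0,0]
    - [0,0,0]
    - [0,0,0]
    - [0,0,0]
    - [0,0,0]
    - [0,0,0]
    - [0,0,0]
    - [0,0,0]
    - [0,0,0]
    - [0,0,0]
  dr:
    - [0,0,0]
    - [0,0,0]
    - [0,0,0]
    - [0,0,0]
    - [0,0,0]
    - [0,0,0]
    - [0,0,0]
    - [0,0,0]
    - [0,0,0]
    - [0,0,0]
  jaw: 15
  grip_force: 5

```text
time: 26.93
position: [0.5292, -0.101, 0.2336]
tool_rot: [0.27, 3.12, 0.136]
ft_force: [-0.1, -0.4, 0.9]
grip_width: 0.171
grip_force: 0.0
```

Run:
```python
from h import *
stat();a=get_image('side');print(red(a,(262,120,292,145)));print(get_state()['grip_width'],get_state()['grip_force'])
```

```text
[ 0.5292 -0.101   0.2336] [-0.1 -0.4  0.9] [-0.02 -0.16 -0.02] eye in seat frame [ 0.0036 -0.0007 -0.0103]
(20, np.int64(273), np.int64(283), np.int64(131), np.int64(138), [-0.618, 307.119])
0.17684289033628295 0.0
```

Emit:
send_rows:
  xyz:
    - [0,0,-1]
    - [0,0,-3]
    - [0,0,-6]
    - [0,0,-10]
    - [0,0,-15]
    - [0,0,-20]
    - [0,0,-26]
    - [0,0,-32]
    - [0,0,-40]
    - [0,0,-50]
  dr:
    - [0,0,0]
    - [0,0,0]
    - [0,0,0]
    - [0,0,0]
    - [0,0,0]
    - [0,0,0]
    - [0,0,0]
    - [0,0,0]
    - [0,0,0]
    - [0,0,0]

```text
time: 27.82
position: [0.5283, -0.1053, 0.284]
tool_rot: [0.27, 3.121, 0.136]
ft_force: [0.0, -0.3, -0.2]
grip_width: 0.17
grip_force: 0.0
```

Emit:
send_rows:
  xyz:
    - [0,0,-10]
    - [0,0,-20]
    - [0,0,-35]
    - [0,0,-50]
    - [0,0,-65]
    - [0,0,-80]
    - [0,0,-80]
    - [0,0,-80]
    - [0,0,-80]
    - [0,0,-80]
  dr:
    - [0,0,0]
    - [0,0,0]
    - [0,0,0]
    - [0,0,0]
    - [0,0,0]
    - [0,0,0]
    - [0,0,0]
    - [0,0,0]
    - [0,0,0]
    - [0,0,0]

```text
time: 28.65
position: [0.5269, -0.112, 0.3621]
tool_rot: [0.27, 3.122, 0.136]
ft_force: [0.0, -0.2, -1.0]
grip_width: 0.177
grip_force: 0.0
```

Run:
```python
from h import *
s=get_state();stat();a=get_image('side')[:,:,::-1].copy();b=get_image('wrist')[:,:,::-1].copy()
print(red(a[:,:,::-1],(262,120,292,145)),red(a[:,:,::-1],(165,170,205,202)))
P=bend([[-.078,0,.225],[-.013,0,.2375],[0,0,.215],[0,.028,.25],[0,-.028,.25]],0)
W=wproj(post(YL,P),s);print(W)
cw=cv2.resize(b,(400,300));ca=cv2.resize(a[105:205,235:335],(400,400),interpolation=cv2.INTER_CUBIC)
wz=cv2.resize(b[120:270,160:360],(400,300),interpolation=cv2.INTER_CUBIC)
out=np.zeros((600,800,3),np.uint8);out[:300,:400]=cw;out[300:,:400]=wz;out[:400,400:]=ca
cv2.imwrite('pics/fin.png',out)
```

```text
[ 0.5269 -0.112   0.3621] [ 0.  -0.2 -1. ] [-0.02 -0.13 -0.04] eye in seat frame [ 0.0148 -0.0011  0.1182]
(8, np.int64(273), np.int64(280), np.int64(134), np.int64(138), [-0.602, 302.976]) (46, np.int64(178), np.int64(204), np.int64(176), np.int64(192), [-0.597, 299.335])
[[344.58566729 182.84598187]
 [276.89361218 187.53527423]
 [259.46146223 181.89188136]
 [263.34975444 223.3567191 ]
 [263.90651792 158.01118092]]
```

View pics/fin.png

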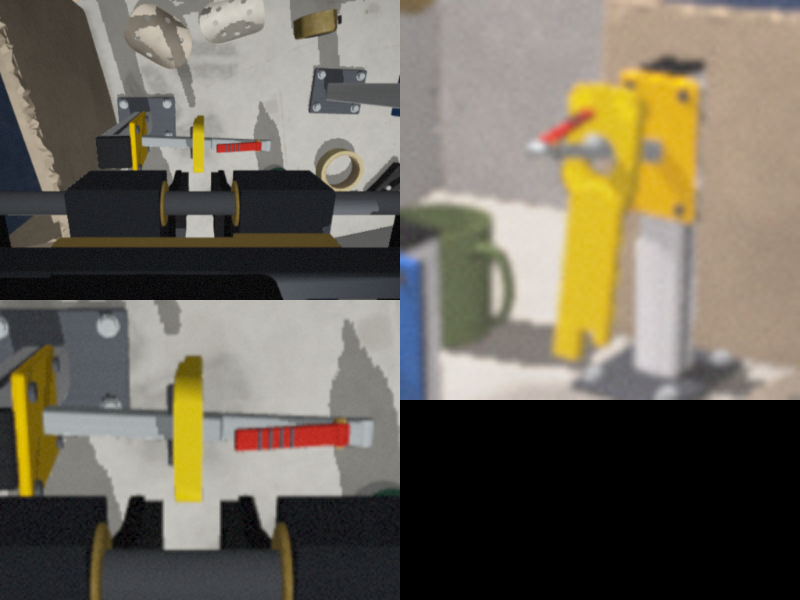

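Emit:
send_rows:
  xyz:
    - [0,0,-10]
    - [0,0,-20]
    - [0,0,-30]
    - [0,0,-40]
    - [0,0,-40]
    - [0,0,-40]
    - [0,0,-40]
    - [0,0,-40]
    - [0,0,-40]
    - [0,0,-40]
  dr:
    - [0,0,0]
    - [0,0,0]
    - [0,0,0]
    - [0,0,0]
    - [0,0,0]
    - [0,0,0]
    - [0,0,0]
    - [0,0,0]
    - [0,0,0]
    - [0,0,0]

```text
time: 29.58
position: [0.5266, -0.1155, 0.4025]
tool_rot: [0.27, 3.121, 0.136]
ft_force: [-1.1, 0.7, 0.4]
grip_width: 0.173
grip_force: 0.0
```

Run:
```python
from h import *
import time
def edges(im):
    o=[]
    for v in (130,155,165,175,185,190):
        q=im[v,262:300].astype(int);m=np.nonzero((q[:,0]>190)&(q[:,1]>150)&(q[:,2]<95))[0]+262;o.append((int(m.min()),int(m.max())) if len(m) else None)
    return o
L=[]
for i in range(12):
    im=get_image('side')
    if i%4==0 or i==11:print(edges(im))
    L.append(im.astype(float))
print(red(im,(262,120,292,145)))
for i in range(1,12,3):print(np.abs(L[i]-L[0])[110:200,262:300].mean().round(2),end=' ')
```

```text
[(278, 299), (278, 299), (277, 289), (276, 287), (275, 286), (274, 286)]
[(278, 299), (278, 299), (277, 288), (276, 287), (275, 286), (274, 286)]
[(278, 299), (278, 299), (277, 288), (276, 287), (275, 286), (274, 286)]
[(278, 299), (278, 299), (277, 288), (276, 287), (275, 286), (274, 286)]
(10, np.int64(273), np.int64(280), np.int64(134), np.int64(138), [-0.606, 303.894])
1.93 1.96 1.96 1.94
```

```bash
cat > tilt.py <<'E'
from h import *
from scipy.optimize import minimize
s=get_state();w=get_image('wrist').astype(int);a=get_image('side').astype(int)
yel=lambda c:((c[...,0]>70)&(c[...,0]-c[...,2]>50)&(c[...,1]-c[...,2]>35)).astype(np.uint8)
ma=yel(a);mw=yel(w)
# keep the component in the wanted window
A=np.zeros_like(ma);A[115:203,262:288]=1
n,l,st,c=cv2.connectedComponentsWithStats(mw);P0=wproj(post(YL,[[0,0,.25]]),s)[0]
i=min(range(1,n),key=lambda k:np.hypot(*(c[k]-P0)) if st[k,4]>150 else 1e9);print('wrist comp',st[i],P0.round(0))
mw=(l==i).astype(np.uint8);x,y,W,H=st[i,:4];B=np.zeros_like(mw);B[y-15:y+H,x-15:x+W+15]=1   # lower end may be hidden by gripper
def boxes():
    o=[]
    for hw,z0,z1 in((.028,-.035,.04),(.022,.03,.046),(.021,-.140,-.03)):
        o.append(np.array([[sx*.006,sy*hw,z] for sx in(-1,1) for sy in(-1,1) for z in(z0,z1)]))
    return o
def sil(f):
    m=np.zeros((384,512),np.uint8)
    for b in boxes():
        h=cv2.convexHull((f(b)*16).astype(np.int32));cv2.fillConvexPoly(m,h,1,shift=4)
    return m
def cost(p):
    r=R.from_euler('xy',[p[3],p[4]])  # roll about peg, lean (+ top toward upright)
    g=lambda b:post(YL,r.apply(b)+[p[0],p[1],.215+p[2]])
    d1=(sil(lambda b:proj('side',g(b)).astype(np.float32))!=ma)&(A>0)
    d2=(sil(lambda b:wproj(g(b),s).astype(np.float32))!=mw)&(B>0)
    return d1.sum()/ (A&ma).sum()+d2.sum()/mw.sum()+((p[0]/.006)**2+(p[1]/.006)**2+((p[2]+.011)/.006)**2)*.01
best=min((minimize(cost,[0,0,-.011,b,l],method='Nelder-Mead',options=dict(initial_simplex=np.array([[0,0,-.011,b,l]]+[list(np.array([0,0,-.011,b,l])+d) for d in np.diag([.004,.004,.004,.06,.06])]),maxiter=150)) for b in(-.1,0,.1) for l in(0,.09)),key=lambda o:o.fun)
print(best.fun,best.x.round(4),np.degrees(best.x[3:]))
for b in(-.2,-.1,0,.1,.2):print(b,round(cost([*best.x[:3],b,best.x[4]]),3))
E
timeout 400 python3 tilt.py
```

```text
wrist comp [247 144  14  63 799] [263. 180.]Traceback (most recent call last):
  File "tilt.py", line 27, in <module>
    best=min((minimize(cost,[0,0,-.011,b,l],method='Nelder-Mead',options=dict(initial_simplex=np.array([[0,0,-.011,b,l]]+[list(np.array([0,0,-.011,b,l])+d) for d in np.diag([.004,.004,.004,.06,.06])]),maxiter=150)) for b in(-.1,0,.1) for l in(0,.09)),key=lambda o:o.fun)
  File "tilt.py", line 27, in <genexpr>
    best=min((minimize(cost,[0,0,-.011,b,l],method='Nelder-Mead',options=dict(initial_simplex=np.array([[0,0,-.011,b,l]]+[list(np.array([0,0,-.011,b,l])+d) for d in np.diag([.004,.004,.004,.06,.06])]),maxiter=150)) for b in(-.1,0,.1) for l in(0,.09)),key=lambda o:o.fun)
              ~~~~~~~~^^^^^^^^^^^^^^^^^^^^^^^^^^^^^^^^^^^^^^^^^^^^^^^^^^^^^^^^^^^^^^^^^^^^^^^^^^^^^^^^^^^^^^^^^^^^^^^^^^^^^^^^^^^^^^^^^^^^^^^^^^^^^^^^^^^^^^^^^^^^^^^^^^^^^^^^^^^^^^^^^^^^^^^^^^^^^^^^^^^^^^^^^^^^^^^^
    res = _minimize_neldermead(fun, x0, args, callback, bounds=bounds,
                               **options)
    fxr = func(xr)
    fx = function(np.copy(x), *(wrapper_args + args))
  File "tilt.py", line 24, in cost
    d1=(sil(lambda b:proj('side',g(b)).astype(np.float32))!=ma)&(A>0)
        ~~~^^^^^^^^^^^^^^^^^^^^^^^^^^^^^^^^^^^^^^^^^^^^^^^
  File "tilt.py", line 19, in sil
    h=cv2.convexHull((f(b)*16).astype(np.int32));cv2.fillConvexPoly(m,h,1,shift=4)
                      ~^^^
  File "tilt.py", line 24, in <lambda>
    d1=(sil(lambda b:proj('side',g(b)).astype(np.float32))!=ma)&(A>0)
                     ~~~~^^^^^^^^^^^^^
  File "h.py", line 5, in proj
    c=calibration(n);f=192/np.tan(np.radians(c['vfov']/2))
ValueError: time passes only in moves, steps and waits
```

```bash
sed -i 's/^from bench import \*$/from bench import *\nimport functools,bench\ncalibration=functools.lru_cache(None)(bench.calibration)/' h.py; timeout 400 python3 tilt.py
```

```text
wrist comp [247 144  14  63 800] [263. 180.]
0.2478051036300404 [ 0.0046  0.0014 -0.0111  0.0549  0.0789] [3.14616315 4.51983617]
-0.2 0.792
-0.1 0.639
0 0.391
0.1 0.334
0.2 0.636
```

```bash
python3 -c "
from bench import *
print(close_job())"
```

```text
the job is handed in; nothing more can be done
None
```

The stick is off the blue peg and hanging on the yellow peg with both keepers up; I handed the job in at about 30 s of the 67 s allowed, and no verdict came back. From the images, its hole is about 5 mm from the seat along the peg and it leans about 5.5°.

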